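# Level the plant shelf by its foot and keep the spirit level pressed

### The job

Level the low plant shelf: first gently stand the spirit level upright on the shelf, along its length and centred on its free stretch between pivot and knob (the shelf spot), and let go; then turn the round knob of the levelling foot until the bubble rests between the two lines of the vial. Last, press down with the closed fingertips on the level's rubber thumb rest with a moderate push of about 10 N, and finish while still pressing, the bubble still between the lines. Leave the other things on the table where they are.

Things in the scene. Friction and masses are not known exactly. Their poses are not given: they have to be found in the camera images.
- level: Spirit level: plain aluminium bar 220 long (its x) x 30 wide (y) x 42 mm high (z) with black end caps, about 0.2 kg. It starts standing on its base on the table. Origin: centre of its underside, z up.
- thumb_top (a point): Centre of the top of the level's round black rubber thumb rest, 26 mm across, in the middle of the level's top, standing 10 mm proud of it (52 mm above the level's underside). It springs down up to 7 mm at about 2 N per mm. Same axes as the level while untouched.
- vial (a point): Centre of the vial: a 66 x 15 mm pale green window in the level's top face, 42 mm above its underside and 65 mm from its middle towards the level's own +x. Two black lines cross it, each 12 mm from the centre.
- bubble (a joint): Where the pale bubble (16 mm long) stands in the vial, in rad along its arc of 0.5 m radius (0.001 rad is 0.5 mm), growing towards the level's +x; 0 is the centre, range -0.048 to 0.048. Centred, it has 4 mm (0.008) of room to the line on either side. The bubble runs to the high end, by the angle of the slope, and needs about 1.5 s to come to rest.
- stand: The plant shelf's fixed frame: 350 mm long (its y) x 90 mm wide (its x) on the table, cannot be moved. Origin: on the table. Its y runs along the shelf from the pivot end (at y = -150 mm) to the levelling foot (at y = +170 mm).
- shelf: The grey shelf board, 130 mm (x) x 360 mm (y, from -160 to +200 mm in the stand's frame) x 16 mm thick, its top about 70 mm above the table when level. It tilts only about the stand's x axis, on the pivot. Origin: on the pivot axis, 8 mm below its top; z is the normal of its top. It starts 19 to 38 mrad out of level with the foot's end low.
- shelf_spot (a point): Unmarked point on the shelf's top, on its middle line, 120 mm from the pivot towards the foot (200 mm short of the knob's axis): the place for the middle of the spirit level, where its ends stay clear of fingers round the knob. Same axes as the shelf.
- knob_grip (a point): Middle of the foot's hand knob, on its axis: round, upright, black, 44 mm across, 28 mm high, centre 119 mm above the table, on a threaded spindle at the foot's end of the shelf, over 30 mm above the shelf. It keeps its height. Clockwise seen from above raises that end: 16 mrad of tilt, 8 mm of bubble travel, per radian. Stiff (0.15 N m), stays where left; 1.2 to 2.4 rad are needed.
- black_pots: Bystander: stacked pair of black plastic pots, 126 mm across, 136 mm high. Origin: centre of the underside.
- cultivator: Bystander: red plastic hand cultivator lying flat, 250 mm long along its x, 78 mm wide, 26 mm high. Origin: on the table, near its middle.
- widger: Bystander: flat stainless steel widger, 200 x 18 x 4 mm along its x. Origin: underside, middle.
- pot_foot: Bystander: white ceramic pot foot, stepped block 70 x 30 x 26 mm. Origin: underside, middle.
- clay_pot: Bystander: small terracotta pot, 100 mm across, 90 mm high. Origin: centre of the underside.
- seed_tin: Bystander: closed round tin, 72 mm across, 70 mm high. Origin: centre of the underside.

How it is judged (in metres and radians):
On the way, in this order (a step that is already met when the one before it is completed fails the run):
1. the spirit level stands on the shelf, along it, let go (contact force between level and shelf above 0.5 N and z of level in the frame of shelf_spot between -0.008 and 0.008 m and x of level in the frame of shelf_spot between -0.05 and 0.05 m and y of level in the frame of shelf_spot between -0.05 and 0.05 m and angle between the x axis of level and the y axis of stand, either way round below 0.2 rad and angle between level's own z axis and vertical below 0.08 rad and contact force between the fingers and level below 0.3 N), for 0.3 s.
2. the shelf is turned level: the bubble rests between the lines, the level standing free (all of step 1 and value of joint bubble between -0.008 and 0.008 rad and angle between shelf's own z axis and vertical below 0.012 rad and velocity of joint bubble between -0.01 and 0.01 rad/s), for 0.3 s.
3. the fingers press the level down on the shelf (contact force between level and shelf between 0.5 and 40 N and z of level in the frame of shelf_spot between -0.008 and 0.008 m and x of level in the frame of shelf_spot between -0.05 and 0.05 m and y of level in the frame of shelf_spot between -0.05 and 0.05 m and angle between the x axis of level and the y axis of stand, either way round below 0.2 rad and angle between level's own z axis and vertical below 0.08 rad and contact force between level and shelf above 6 N and contact force between the fingers and level above 3 N), for 0.2 s.
At the end, for the whole second after the job is handed in: Level upright on the shelf within 50 mm of the spot (along and across) and 0.2 rad of its length; bubble within 4 mm (0.008 rad) of the vial's centre; shelf within 12 mrad of level; fingers still press the level with over 3 N, 6 to 40 N between level and shelf (all of step 3 and value of joint bubble between -0.008 and 0.008 rad and angle between shelf's own z axis and vertical below 0.012 rad); the arm keeps its last pose, push and grip.
It fails at once if another thing on the table is pushed away (over 30 mm) (distance of any of black_pots, cultivator, widger, pot_foot, clay_pot, seed_tin from where it was at the start of the episode above 0.03 m).
It fails at once if the level is rammed onto the shelf (contact force between level and shelf above 90 N).
It also fails if it takes over 72 s, if anything falls off the work surface, if the arm or the gripper's body presses on something with over 40 N, if the wrist force passes 120 N, or if a joint passes its speed limit or range.

### The arm

A 7-joint arm with a two-finger parallel gripper is mounted at the origin on the work surface. World frame = base frame: x ahead of the robot, y to its left, z up, the work surface at z = 0. Lengths are in m, angles in degrees, forces in N, time in s.
With the tool pointing down it reaches from about 0.4 to 0.875 m from the base axis. Payload 6.5 kg.
Tool frame: the origin (TCP) lies at the very end of the fingers, on their centre line; the grasp point (between the pads) lies 19 mm behind it; z points along the fingers, y is the direction in which the jaws open and shut (so a half turn about z gives the same grasp; the last joint's range is limited). The gripper opens to 88 mm and grips with 3 to 60 N. Pads are 18 mm wide; open, the fingers measure 123 mm over their backs; the gripper's body (75 mm by 187 mm) begins 45 mm behind the grasp point.
Start: joints at [65.363, 30.733, -0.252, 88.115, 0.149, 61.152, -4.079], TCP at [0.231, -0.607, 0.239] pointing down, gripper open.
Joint ranges: [-154.64, 154.64], [-21.42, 123.67], [-72.66, 72.17], [13.99, 137.28], [-74.86, 254.86], [10.95, 109.41], [-158.01, 158.01]. Speed limits (degrees/s): [136.94, 136.94, 180, 180, 180, 180, 180].

### API

Orientations are given as [roll, pitch, yaw] about the fixed x, y, z axes, in that order (R = Rz(yaw) Ry(pitch) Rx(roll)).
In Python, from workcell import * gives the robot as it stands.
- The arm moves only by the tool move_arm, never from a script. Its argument "plan" is a list that holds one entry, the list of rows, each a list of 7 numbers: the shift along the tool's x, y, z scaled (see below), then the turn, a rotation vector about the tool's x, y, z scaled (see below), then the gripper command: -1 is shut, 1 is fully open, values between are in proportion. In form: [[[dx, dy, dz, rx, ry, rz, gripper], ...]]. A call has 1 to 12 rows; each row is the pose to reach, as a shift and turn from the pose commanded when the call began, along the tool's axes at that moment, turning the shorter way round; what a row does not reach only later rows make up. The controller multiplies each number of a shift by 500 mm and each number of a turn by 180 degrees. A row lasts 1/10 s, in which the tool goes at most 50 mm and 8.59 degrees, less where a joint would pass 70% of its speed; a pose out of reach is approached as far as the arm can. A call with a number of a shift or a turn outside -1 to 1 is refused whole. A call with a gripper value outside its range is refused whole. The fingers move at their own pace and stop on an object; "grip_force" is the grip in N (left out, the last holds). Time passes only in rows, so rows that repeat a pose let the fingers close. It gives the time, the measured TCP pose, the force and the opening at its end, in the units of the state.
- observe(): the state, without advancing time (a new reading comes with each control period).
- snapshot(name): name is "side" or "top" or "wrist"; returns a dict with "img" (420x560x3 uint8, red, green, blue), "K" (3x3 intrinsics, pixels), "R" (3x3) and "t" (3): a world point X has camera coordinates R X + t; the wrist camera has in their place "tool_from_camera" (4x4, takes a point from camera to tool coordinates, whose origin is the TCP and whose axes are the flange's). Camera axes: x right, y down, z forward; pixel columns grow to the right and rows downward; lengths in m; the calibration is good to about 2 mm. A picture is of the moment at which its call begins: read the wrist's pose just before it. There is no depth.
- hand_in(): hands the job in, once; it reports no verdict.
The state is a dict: "time": time; "qpos": joint angles; "joint_velocities": joint speeds; "effort": joint torques, N m; "position": TCP position; "orientation": TCP orientation; "force": force on the tool from outside, world axes, zero at the start; "wrist_torque": the same for the moment, N m; "grip_width": finger opening in m.
Only numpy, scipy, OpenCV 4.12 (cv2) and the standard library are available. Lean on these libraries where they do the work, as an engineer would, in place of code of your own. Each camera call takes 0.05 s, during which the arm holds its last target.

## Working session

There is one attempt and no reset: what is moved stays moved. The work goes in short steps, Python scripts to look and compute and a tool call to move; the robot and the scene stay as the last step left them, time stands still between calls to the robot, and variables do not carry over. Pictures are saved under pics/ and viewed, and the job is handed in when it is done.

Besides the shell and the picture viewer there is one more tool, called after "Request:" as a command line: name --argument value ..., lists and objects as JSON in quotes. move_arm: Moves the arm, as the interface text tells. Shifts and turns lie within -1 to 1; 1 stands for 500 mm of shift or 180 degrees of turn. Its arguments: {"type":"object","properties":{"plan":{"type":"array"},"grip_force":{"type":"number"}},"required":["plan"]}

```bash
mkdir -p pics; python3 - <<'E'
from workcell import *
import cv2,pickle
print(observe())
d={}
for n in ["side","top","wrist"]:
    s=snapshot(n); d[n]=s
    cv2.imwrite(f"pics/{n}0.png",s["img"][:,:,::-1])
    print(n,{k:v for k,v in s.items() if k!="img"})
pickle.dump(d,open("d0.pkl","wb"))
E
```

```text
{'time': 0.0, 'qpos': array([65.36246351, 30.77750635, -0.25442927, 88.16925955,  0.14869515,
       61.14935144, -4.07920326]), 'joint_velocities': array([ 0.04170798, -0.09116264,  0.01107193,  0.04057671,  0.03763156,
       -0.00779854,  0.02612789]), 'effort': array([-6.08094306e-04, -5.70977890e+01,  9.90565494e-01, -2.51597160e+01,
       -5.64128661e-02,  1.79710746e-02,  1.42377580e-04]), 'position': array([ 0.2310695 , -0.60690906,  0.23784872]), 'orientation': array([-1.79904450e+02,  6.74048163e-03,  2.08489023e+01]), 'force': array([ 0.34908356, -0.07268756, -0.43172096]), 'wrist_torque': array([-0.01829938,  0.03287828,  0.02304369]), 'grip_width': 0.08804068535456504}
side {'K': array([[483.99535873,   0.        , 271.40051012],
       [  0.        , 483.99535873, 202.7581745 ],
       [  0.        ,   0.        ,   1.        ]]), 'R': array([[-0.88723831, -0.46099159,  0.01717336],
       [-0.35971664,  0.66805527, -0.65138782],
       [ 0.28881156, -0.58411377, -0.75855058]]), 't': array([0.53031891, 0.06568093, 1.05902603])}
top {'K': array([[439.54444633,   0.     
[... 189 characters left out ...]
       [-9.82292872e-01,  8.77345727e-05, -1.87351826e-01],
       [ 1.87348830e-01,  6.13409342e-03, -9.82274294e-01]]), 't': array([0.05283995, 0.50091725, 1.03851175])}
wrist {'K': array([[367.94693946,   0.        , 273.42247586],
       [  0.        , 367.94693946, 208.73267723],
       [  0.        ,   0.        ,   1.        ]]), 'tool_from_camera': array([[-8.97452387e-04, -9.51512055e-01, -3.07610148e-01,
         7.92863801e-02],
       [ 9.99999366e-01, -1.06302848e-03,  3.70704910e-04,
         7.72307776e-04],
       [-6.79728537e-04, -3.07609620e-01,  9.51512406e-01,
        -1.44987751e-01],
       [ 0.00000000e+00,  0.00000000e+00,  0.00000000e+00,
         1.00000000e+00]])}
```

View pics/side0.png

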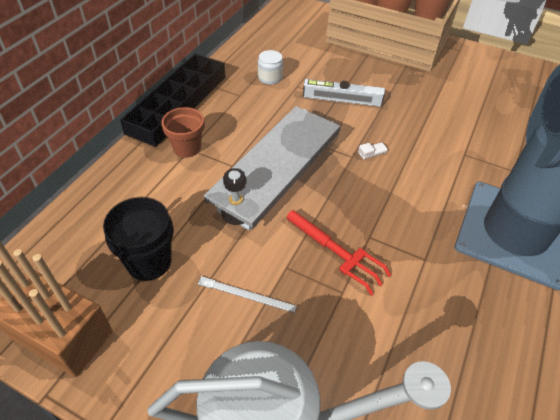

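View pics/top0.png

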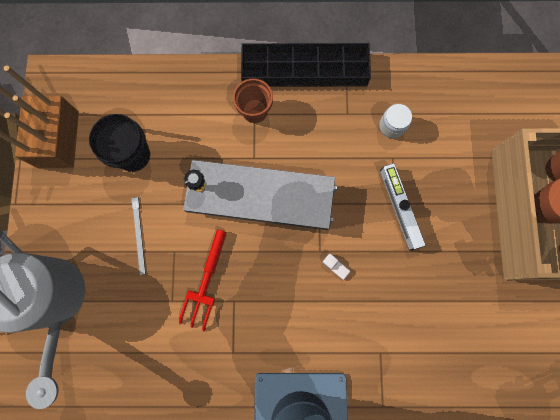

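View pics/wrist0.png

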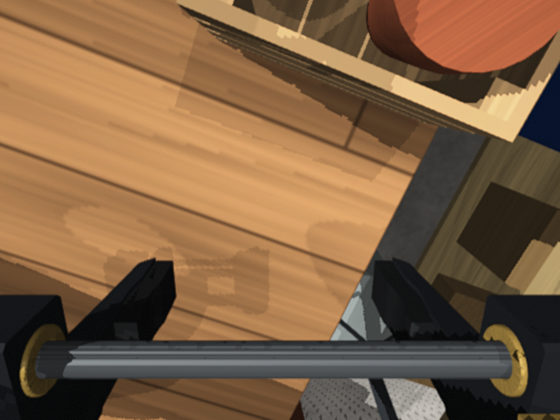

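```bash
python3 - <<'E'
import cv2,pickle
d=pickle.load(open("d0.pkl","rb"))
im=d["top"]["img"][:,:,::-1]
cv2.imwrite("pics/c1.png",cv2.resize(im[150:250,170:350],None,fx=4.4,fy=4.4,interpolation=cv2.INTER_CUBIC))
cv2.imwrite("pics/c2.png",cv2.resize(im[155:255,370:440],None,fx=6,fy=6,interpolation=cv2.INTER_CUBIC))
im=d["side"]["img"][:,:,::-1]
cv2.imwrite("pics/c3.png",cv2.resize(im[65:235,195:400],None,fx=3.5,fy=3.5,interpolation=cv2.INTER_CUBIC))
E
```

```text
(no output)
```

View pics/c1.png

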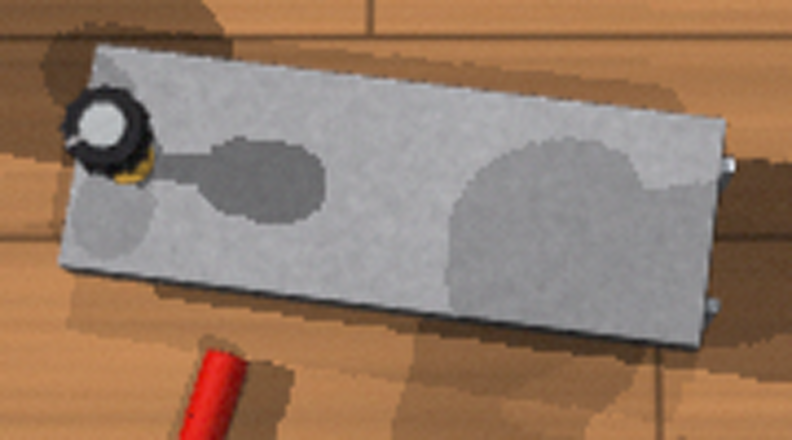

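View pics/c2.png

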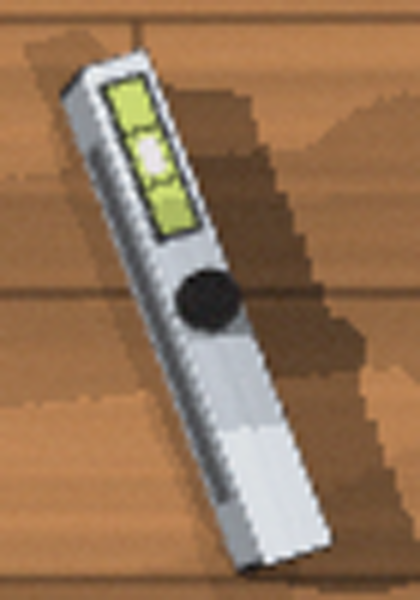

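View pics/c3.png

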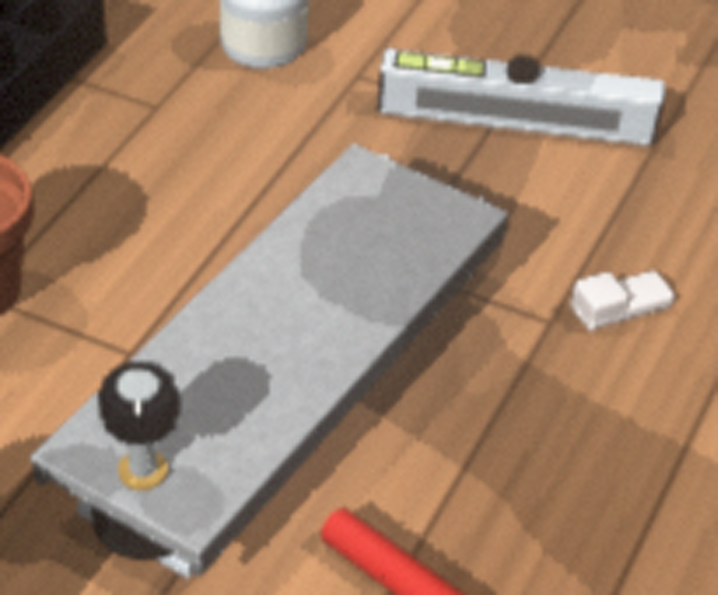

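```bash
cat > h.py <<'E'
import numpy as np,pickle
from scipy.spatial.transform import Rotation as Ro
from scipy.optimize import least_squares
def proj(s,X):
    p=s["R"]@np.asarray(X)+s["t"]; q=s["K"]@p; return q[:2]/q[2]
def px(off,sc,u,v): return np.array([(u+.5)/sc-.5+off[0],(v+.5)/sc-.5+off[1]])
def ray(s,uv,z):
    d=s["R"].T@np.linalg.inv(s["K"])@np.array([uv[0],uv[1],1]); o=-s["R"].T@s["t"]
    return o+d*(z-o[2])/d[2]
E
python3 - <<'E'
from h import *
d=pickle.load(open("d0.pkl","rb"));T=d["top"];S=d["side"]
a=lambda u,v:(T,px((170,150),4.4,u,v)); b=lambda u,v:(S,px((195,65),3.5,u,v)); c=lambda u,v:(T,px((370,155),6,u,v))
# shelf: local stand points; params x,y,yaw,tilt
def shelfpt(p,l):
    x,y,yaw,t=p
    q=np.array([0,-.150,.062])+Ro.from_euler('x',t).apply([l[0],l[1]+.15,.008])
    return Ro.from_euler('z',yaw).apply(q)+[x,y,0]
C=[(.065,.2),(-.065,.2),(-.065,-.16),(.065,-.16)]
obs=[(C[0],a(98,46)),(C[1],a(62,265)),(C[2],a(698,347)),(C[3],a(724,119)),
     (C[0],b(38,458)),(C[1],b(200,553)),(C[2],b(507,214)),(C[3],b(354,146))]
kobs=[a(100,124),b(138,385)]
def f(p,full=True):
    r=[]
    for l,(s,uv) in obs: r+=list(proj(s,shelfpt(p,l))-uv)
    k=Ro.from_euler('z',p[2]).apply([0,.17,.133])+[p[0],p[1],0]
    for s,uv in kobs: r+=list(proj(s,k)-uv)
    return np.array(r)
q=least_squares(f,[.5,0,-.1,-.03]); print(q.x,np.degrees(q.x[2]));print(f(q.x).reshape(-1,2).round(1))
sp=shelfpt(q.x,(0,-.03)); print("spot",sp)
print("knob",Ro.from_euler('z',q.x[2]).apply([0,.17,.119])+[q.x[0],q.x[1],0])
for t,uv in [("thumb",c(209,298)),("vial",c(151,156))]: print(t,ray(T,uv[1],.052 if t=="thumb" else .042))
for t,uv in [("thumb",b(524,66)),("vial",b(440,64))]: print(t,ray(S,uv[1],.052 if t=="thumb" else .042))
for uv in [c(80,72),c(140,50),c(262,555),c(328,540)]: print(ray(T,uv[1],.042))
pickle.dump(q.x,open("stand.pkl","wb"))
E
```

```text
[ 0.53276708  0.07887572 -0.13418319 -0.04204394] -7.688130196889774
[[-0.2 -0.4]
 [-1.1  0.3]
 [ 0.8  0.2]
 [ 0.9 -0.1]
 [-2.   0.1]
 [ 0.2  0.8]
 [ 0.8 -0.5]
 [-0.2 -1. ]
 [ 0.6  0.4]
 [ 0.4  0.5]]
spot [0.52878445 0.04937352 0.06494914]
knob [0.55550983 0.24734757 0.119     ]
thumb [ 0.51036139 -0.25937963  0.052     ]
vial [ 0.57294419 -0.24124949  0.042     ]
thumb [ 0.5095686  -0.25947877  0.052     ]
vial [ 0.57291417 -0.24360579  0.042     ]
[ 0.6093934  -0.21319247  0.042     ]
[ 0.61899138 -0.23886992  0.042     ]
[ 0.40586446 -0.27811449  0.042     ]
[ 0.41198461 -0.30525336  0.042     ]
```

```bash
cat >> h.py <<'E'
def plan(pos,yaw,pitch=0,o=None):
    """target pos, R=Rz(yaw)*Ry(pitch)*Rx(180); prints scaled numbers"""
    if o is None:
        from workcell import observe; o=observe()
    R0=Ro.from_euler('xyz',o["orientation"],degrees=True)
    R1=Ro.from_euler('xyz',[180,pitch,yaw],degrees=True)
    d=R0.inv().apply(np.array(pos)-o["position"])/.5
    r=(R0.inv()*R1).as_rotvec(degrees=True)/180
    print("pos",o["position"].round(4),"ori",o["orientation"].round(2),"F",o["force"].round(1),"q7",o["qpos"][6].round(1),"w",round(o["grip_width"],4),"t",o["time"])
    print("PLAN",list(d.round(4)),list(r.round(4)),"rows",np.linalg.norm(d)*10,np.linalg.norm(r)*180/8.59)
E
python3 -c "
from h import *
plan([.511,-.2592,.16],17)"
```

```text
pos [ 0.2311 -0.607   0.2381] ori [-1.7993e+02  1.0000e-02  2.0850e+01] F [ 0.3 -0.3 -0.3] q7 -4.1 w 0.0882 t 0.15
PLAN [np.float64(0.7707), np.float64(-0.4507), np.float64(0.1566)] [np.float64(-0.0004), np.float64(0.0), np.float64(0.0214)] rows 9.064519808476284 0.447935548378739
```

Request:
move_arm --plan '[[[0.3,-0.18,0.06,0,0,0.02,1],[0.771,-0.451,0.157,0,0,0.021,1],[0.771,-0.451,0.157,0,0,0.021,1],[0.771,-0.451,0.157,0,0,0.021,1],[0.771,-0.451,0.157,0,0,0.021,1],[0.771,-0.451,0.157,0,0,0.021,1],[0.771,-0.451,0.157,0,0,0.021,1],[0.771,-0.451,0.157,0,0,0.021,1],[0.771,-0.451,0.157,0,0,0.021,1],[0.771,-0.451,0.157,0,0,0.021,1],[0.771,-0.451,0.157,0,0,0.021,1],[0.771,-0.451,0.157,0,0,0.021,1]]]' --grip_force 25

```text
time: 1.35
position: [0.5103, -0.261, 0.1602]
orientation: [180.0, 0.1, 17.0]
force: [0.6, -0.7, 0.2]
grip_width: 0.0885
```

```bash
python3 - <<'E'
from workcell import *
from h import *
import cv2
o=observe();s=snapshot("wrist");cv2.imwrite("pics/w1.png",s["img"][:,:,::-1]); pickle.dump((o,s),open("w1.pkl","wb"))
plan([.511,-.2592,.012],17)
E
```

```text
pos [ 0.5101 -0.2615  0.1603] ori [1.7995e+02 5.0000e-02 1.6910e+01] F [-0.4 -0.3 -0.5] q7 -53.4 w 0.0882 t 1.4
PLAN [np.float64(0.0033), np.float64(-0.0041), np.float64(0.2966)] [np.float64(0.0003), np.float64(0.0003), np.float64(-0.0005)] rows 2.9660837504997852 0.01325955885322414
```

View pics/w1.png

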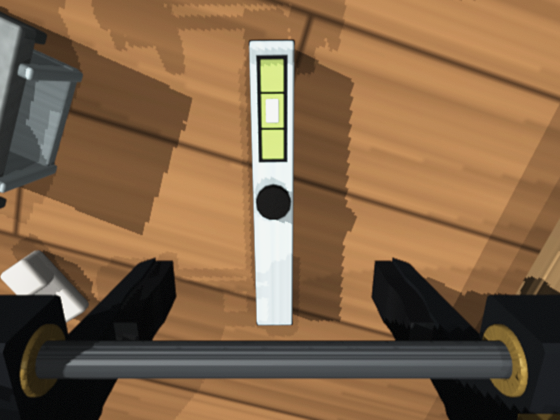

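```bash
cat >> h.py <<'E'
def wray(o,s,uv,z):
    M=s["tool_from_camera"]; R0=Ro.from_euler('xyz',o["orientation"],degrees=True)
    c=R0.apply(M[:3,3])+o["position"]; d=R0.apply(M[:3,:3]@np.linalg.inv(s["K"])@np.array([uv[0],uv[1],1]))
    return c+d*(z-c[2])/d[2]
E
python3 - <<'E'
from h import *
o,s=pickle.load(open("w1.pkl","rb"))
for uv,z in [((273,202),.052),((272,110),.042),((271.5,41),.042),((274.5,325),.042)]: print(wray(o,s,uv,z))
E
```

```text
[ 0.51287204 -0.2609189   0.052     ]
[ 0.57336856 -0.2418201   0.042     ]
[ 0.61509042 -0.22884221  0.042     ]
[ 0.40731507 -0.29429847  0.042     ]
```

Request:
move_arm --plan '[[[0.004,-0.001,0.1,0,0,-0.003,1],[0.004,-0.001,0.2,0,0,-0.003,1],[0.004,-0.001,0.25,0,0,-0.003,1],[0.004,-0.001,0.28,0,0,-0.003,1],[0.004,-0.001,0.296,0,0,-0.003,1],[0.004,-0.001,0.296,0,0,-0.003,1],[0.004,-0.001,0.296,0,0,-0.003,-1],[0.004,-0.001,0.296,0,0,-0.003,-1],[0.004,-0.001,0.296,0,0,-0.003,-1],[0.004,-0.001,0.296,0,0,-0.003,-1],[0.004,-0.001,0.296,0,0,-0.003,-1],[0.004,-0.001,0.296,0,0,-0.003,-1]]]' --grip_force 25

```text
time: 2.6
position: [0.5131, -0.2585, 0.0123]
orientation: [180.0, -0.0, 17.6]
force: [0.5, 0.5, -0.2]
grip_width: 0.0423
```

```bash
python3 -c "
from h import *
plan([.512,-.2605,.19],82.3)"
```

```text
pos [ 0.5131 -0.2585  0.0123] ori [179.99  -0.    17.61] F [ 0.5  0.5 -0.2] q7 -54.6 w 0.0423 t 2.6
PLAN [np.float64(-0.0034), np.float64(0.0033), np.float64(-0.3554)] [np.float64(0.0), np.float64(-0.0), np.float64(-0.3594)] rows 3.5539139079066917 7.530883990308846
```

Request:
move_arm --plan '[[[0,0,0,0,0,0,-1],[0,0,0,0,0,0,-1],[0,0,0,0,0,0,-1],[0,0,0,0,0,0,-1],[0,0,0,0,0,0,-1],[0,0,-0.02,0,0,0,-1],[0,0,-0.06,0,0,0,-1],[0,0,-0.14,0,0,0,-1],[0,0,-0.24,0,0,0,-1],[0,0,-0.34,0,0,0,-1],[0,0,-0.34,0,0,0,-1]]]'

```text
time: 3.7
position: [0.5169, -0.2601, 0.1895]
orientation: [179.5, -0.5, 17.6]
force: [0.2, -0.1, -2.4]
grip_width: 0.0297
```

```bash
python3 - <<'E'
from workcell import *
from h import *
import cv2
o=observe();s=snapshot("wrist");cv2.imwrite("pics/w2.png",s["img"][:,:,::-1])
plan([.529,.0495,.16],82.3)
E
```

```text
pos [ 0.515  -0.2592  0.186 ] ori [179.74  -0.3   17.61] F [-0.4 -0.2 -2.8] q7 -53.0 w 0.0295 t 3.75
PLAN [np.float64(0.2132), np.float64(-0.5802), np.float64(0.0504)] [np.float64(0.0022), np.float64(-0.0007), np.float64(-0.3594)] rows 6.201577153581789 7.531368186226473
```

View pics/w2.png

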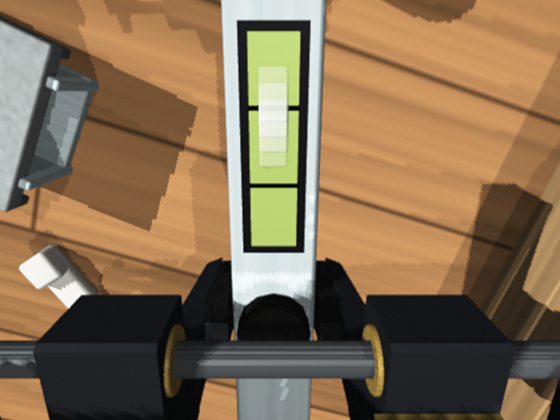

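Request:
move_arm --plan '[[[0.02,-0.05,0,0,0,-0.03,-1],[0.04,-0.11,0,0,0,-0.07,-1],[0.065,-0.18,0,0,0,-0.11,-1],[0.09,-0.25,0,0,0,-0.15,-1],[0.115,-0.32,0,0,0,-0.195,-1],[0.14,-0.39,0,0,0,-0.24,-1],[0.165,-0.46,0.01,0,0,-0.28,-1],[0.19,-0.52,0.02,0,0,-0.32,-1],[0.205,-0.56,0.035,0,0,-0.345,-1],[0.213,-0.58,0.05,0,0,-0.359,-1],[0.213,-0.58,0.05,0,0,-0.359,-1],[0.213,-0.58,0.05,0,0,-0.359,-1]]]'

```text
time: 4.95
position: [0.5264, 0.0484, 0.1565]
orientation: [-179.9, 0.1, 82.0]
force: [0.4, 0.2, -2.6]
grip_width: 0.0298
```

```bash
python3 - <<'E'
from workcell import *
from h import *
import cv2
for n in ["top","side"]:
    s=snapshot(n);cv2.imwrite(f"pics/{n}1.png",s["img"][:,:,::-1])
plan([.529,.0495,.085],82.3,0)
plan([.529,.0495,.085],82.3,2)
E
```

```text
pos [0.527  0.0481 0.1572] ori [1.800e+02 7.000e-02 8.201e+01] F [ 0.3 -0.1 -2.2] q7 -31.2 w 0.0295 t 5.05
PLAN [np.float64(0.0034), np.float64(0.0035), np.float64(0.1443)] [np.float64(0.0), np.float64(0.0004), np.float64(-0.0016)] rows 1.4439560577024135 0.03417963495635977
pos [0.527  0.0481 0.1572] ori [1.800e+02 7.000e-02 8.201e+01] F [ 0.3 -0.1 -2.2] q7 -31.2 w 0.0295 t 5.05
PLAN [np.float64(0.0034), np.float64(0.0035), np.float64(0.1443)] [np.float64(-0.0), np.float64(-0.0107), np.float64(-0.0016)] rows 1.4439560577024135 0.22751835619110566
```

View pics/side1.png

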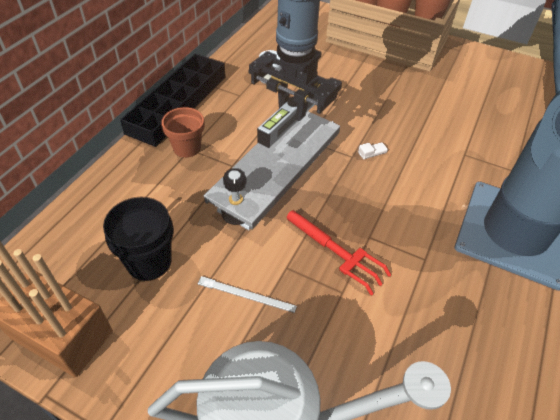

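Request:
move_arm --plan '[[[0.003,0.003,0.03,0,-0.005,-0.001,-1],[0.003,0.003,0.07,0,-0.011,-0.001,-1],[0.003,0.003,0.11,0,-0.011,-0.001,-1],[0.003,0.003,0.13,0,-0.011,-0.001,-1],[0.003,0.003,0.139,0,-0.011,-0.001,-1],[0.003,0.003,0.142,0,-0.011,-0.001,-1],[0.003,0.003,0.144,0,-0.011,-0.001,-1]]]'

```text
time: 5.75
position: [0.5291, 0.0514, 0.0856]
orientation: [179.9, 2.0, 82.4]
force: [0.4, 0.4, -2.2]
grip_width: 0.0298
```

Request:
move_arm --plan '[[[0,0,0.002,0,0,0,-1],[0,0,0.005,0,0,0,-1],[0,0,0.008,0,0,0,-1],[0,0,0.01,0,0,0,-1],[0,0,0.012,0,0,0,-1]]]'

```text
time: 6.25
position: [0.5285, 0.0512, 0.0792]
orientation: [-180.0, 2.0, 82.4]
force: [0.6, 0.5, -2.8]
grip_width: 0.0295
```

Request:
move_arm --plan '[[[0,0,0.001,0,0,0,-1],[0,0,0.002,0,0,0,-1],[0,0,0.003,0,0,0,-1],[0,0,0.003,0,0,0,-1]]]'

```text
time: 6.65
position: [0.5285, 0.0512, 0.0779]
orientation: [-180.0, 2.0, 82.4]
force: [0.6, 0.4, 0.5]
grip_width: 0.0297
```

Request:
move_arm --plan '[[[0,0,0.001,0,0,0,-1],[0,0,0.002,0,0,0,-1],[0,0,0.003,0,0,0,-1],[0,0,0.003,0,0,0,-1]]]'

```text
time: 7.05
position: [0.5286, 0.0512, 0.0778]
orientation: [180.0, 2.0, 82.4]
force: [-6.5, -0.6, 18.2]
grip_width: 0.0296
```

Request:
move_arm --plan '[[[0,0,-0.003,0,0,0,-1],[0,0,-0.003,0,0,0,0],[0,0,-0.003,0,0,0,0.3],[0,0,-0.003,0,0,0,0.3],[0,0,-0.003,0,0,0,0.3],[0,0,-0.003,0,0,0,0.3],[0,0,-0.003,0,0,0,0.3],[0,0,-0.06,0,0,0,0.3],[0,0,-0.15,0,0,0,0.3],[0,0,-0.22,0,0.011,0,0.3],[0,0,-0.22,0,0.011,0,0.3]]]'

```text
time: 8.15
position: [0.5321, 0.0549, 0.1907]
orientation: [179.5, -0.1, 82.3]
force: [-0.1, 0.2, 0.2]
grip_width: 0.0571
```

```bash
python3 - <<'E'
from workcell import *
from h import *
import cv2
o=observe();s=snapshot("wrist");cv2.imwrite("pics/w3.png",s["img"][:,:,::-1]); pickle.dump((o,s),open("w3.pkl","wb"))
plan([.5555,.2473,.19],-110,0)
E
```

```text
pos [0.5306 0.0546 0.1883] ori [ 1.7974e+02 -5.0000e-02  8.2340e+01] F [-0.   0.  -0.4] q7 -30.3 w 0.0577 t 8.2
PLAN [np.float64(0.3886), np.float64(-0.0021), np.float64(-0.0031)] [np.float64(0.0006), np.float64(0.0021), np.float64(-0.9315)] rows 3.8861001503640447 19.51840953751514
```

View pics/w3.png

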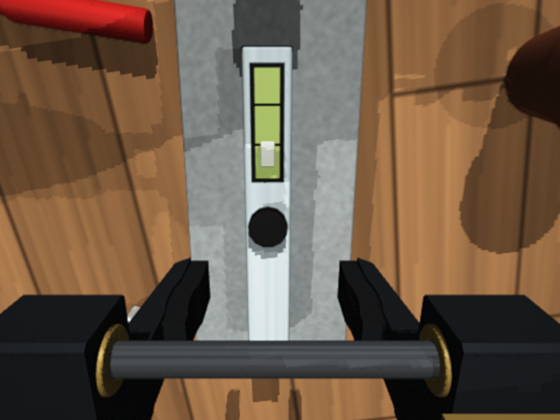

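Request:
move_arm --plan '[[[0.03,0,0,0,0,-0.04,1],[0.07,0,0,0,0,-0.085,1],[0.11,0,0,0,0,-0.13,1],[0.15,0,0,0,0,-0.175,1],[0.19,0,0,0,0,-0.22,1],[0.23,0,0,0,0,-0.265,1],[0.27,0,0,0,0,-0.31,1],[0.31,0,0,0,0,-0.355,1],[0.35,0,0,0,0,-0.4,1],[0.375,0,0,0,0,-0.44,1],[0.389,-0.002,0,0,0,-0.475,1],[0.389,-0.002,0,0,0,-0.487,1]]]'

```text
time: 9.4
position: [0.5525, 0.2491, 0.1844]
orientation: [-180.0, -0.1, 170.4]
force: [-0.0, -0.3, -0.3]
grip_width: 0.0884
```

```bash
python3 - <<'E'
from workcell import *
from h import *
import cv2
o=observe();s=snapshot("wrist");cv2.imwrite("pics/w4.png",s["img"][:,:,::-1]); pickle.dump((o,s),open("w4.pkl","wb"))
s=snapshot("side");cv2.imwrite("pics/s4.png",cv2.resize(s["img"][80:240,180:360,::-1],None,fx=3.5,fy=3.5))
plan([.5555,.2473,.1],170,0)
E
```

```text
pos [0.5528 0.2478 0.1845] ori [-1.7994e+02 -1.4000e-01  1.7012e+02] F [ 0.3 -0.2 -0.2] q7 28.5 w 0.0881 t 9.5
PLAN [np.float64(-0.0058), np.float64(0.0001), np.float64(0.1689)] [np.float64(-0.0004), np.float64(-0.0008), np.float64(0.0007)] rows 1.6900131793144308 0.022498486891987045
```

View pics/w4.png

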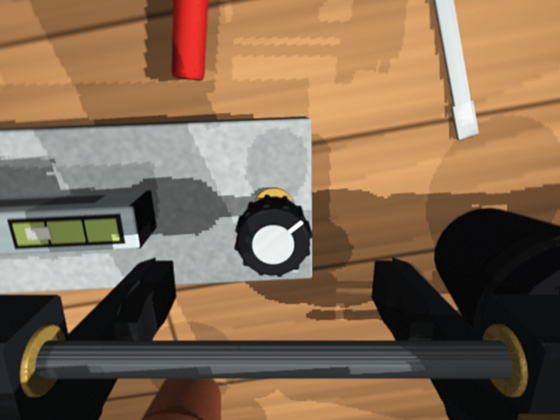

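View pics/s4.png

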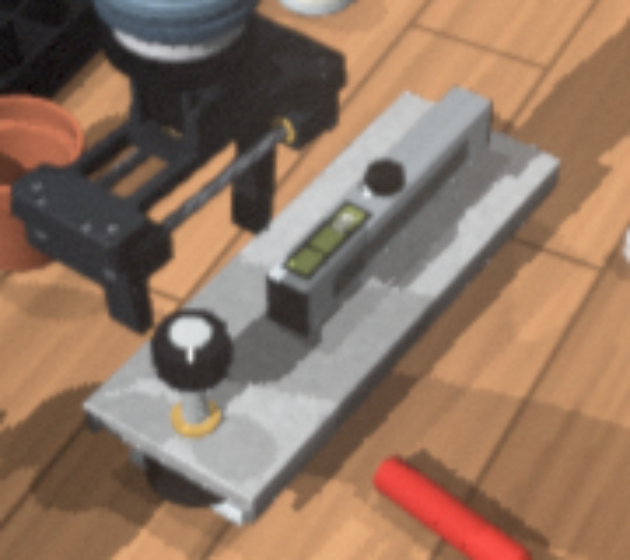

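```bash
python3 - <<'E'
from h import *
o,s=pickle.load(open("w4.pkl","rb"))
k=wray(o,s,(273,243),.133); print(k)
plan([(.5555+k[0])/2,(.2473+k[1])/2,.1],170,0)
E
```

```text
[0.55634226 0.24701367 0.133     ]
pos [0.5528 0.2478 0.1845] ori [-1.7994e+02 -1.4000e-01  1.7012e+02] F [ 0.3 -0.2 -0.2] q7 28.5 w 0.0881 t 9.5
PLAN [np.float64(-0.0067), np.float64(-0.0001), np.float64(0.1689)] [np.float64(-0.0004), np.float64(-0.0008), np.float64(0.0007)] rows 1.690320269306704 0.022498486891987045
```

Request:
move_arm --plan '[[[-0.006,0,0.05,0,0,0,1],[-0.006,0,0.1,0,0,0,1],[-0.006,0,0.14,0,0,0,0.6],[-0.006,0,0.165,0,0,0,0.4],[-0.006,0,0.169,0,0,0,0.2],[-0.006,0,0.169,0,0,0,-1],[-0.006,0,0.169,0,0,0,-1],[-0.006,0,0.169,0,0,0,-1],[-0.006,0,0.169,0,0,0,-1],[-0.006,0,0.169,0,0,0,-1],[-0.006,0,0.169,0,0,0,-1],[-0.006,0,0.169,0,0,0,-1]]]' --grip_force 35

```text
time: 10.7
position: [0.5573, 0.2482, 0.1026]
orientation: [179.9, 0.1, 170.1]
force: [0.6, 2.5, 5.3]
grip_width: 0.043
```

```bash
python3 - <<'E'
from h import *
plan([.556,.2472,.1],50,0)
E
```

```text
pos [0.5573 0.2482 0.1026] ori [1.7991e+02 8.0000e-02 1.7007e+02] F [0.6 2.5 5.3] q7 25.0 w 0.043 t 10.7
PLAN [np.float64(0.0023), np.float64(-0.0024), np.float64(0.0053)] [np.float64(0.0008), np.float64(-0.0003), np.float64(0.6671)] rows 0.0622440564914451 13.978098245126084
```

Request:
move_arm --plan '[[[0,0,0,0,0,0.03,-1],[0,0,0,0,0,0.06,-1],[0,0,0,0,0,0.1,-1],[0,0,0,0,0,0.14,-1],[0,0,0,0,0,0.18,-1],[0,0,0,0,0,0.22,-1],[0,0,0,0,0,0.26,-1],[0,0,0,0,0,0.3,-1],[0,0,0,0,0,0.34,-1],[0,0,0,0,0,0.37,-1],[0,0,0,0,0,0.39,-1],[0,0,0,0,0,0.4,-1]]]'

```text
time: 11.9
position: [0.5574, 0.2482, 0.1026]
orientation: [179.9, -0.0, 98.0]
force: [0.7, 1.1, 5.3]
grip_width: 0.043
```

```bash
python3 - <<'E'
from workcell import *
from h import *
import cv2
plan([.556,.2472,.1],50,0)
s=snapshot("side");cv2.imwrite("pics/s5.png",cv2.resize(s["img"][80:240,180:360,::-1],None,fx=3.5,fy=3.5))
s=snapshot("top");cv2.imwrite("pics/t5.png",cv2.resize(s["img"][130:250,170:350,::-1],None,fx=4.4,fy=4.4))
E
```

```text
pos [0.5574 0.2482 0.1026] ori [ 1.7988e+02 -5.0000e-02  9.7980e+01] F [0.7 1.1 5.3] q7 -36.6 w 0.043 t 11.9
PLAN [np.float64(-0.0015), np.float64(-0.0031), np.float64(0.0052)] [np.float64(0.0005), np.float64(-0.0005), np.float64(0.2666)] rows 0.06269854937946194 5.585639386959142
```

View pics/s5.png

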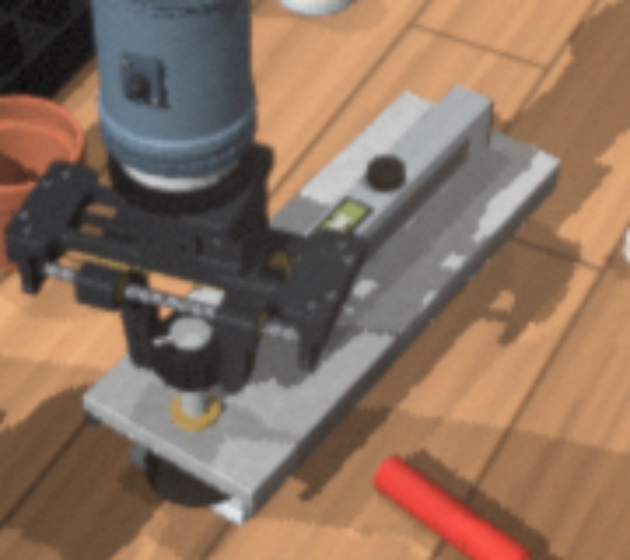

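View pics/t5.png

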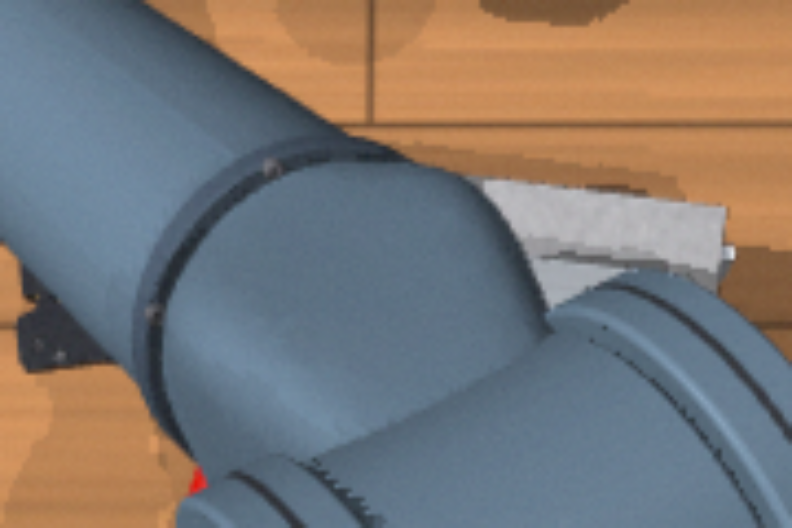

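Request:
move_arm --plan '[[[0,0,0,0,0,0.03,-1],[0,0,0,0,0,0.07,-1],[0,0,0,0,0,0.11,-1],[0,0,0,0,0,0.15,-1],[0,0,0,0,0,0.19,-1],[0,0,0,0,0,0.23,-1],[0,0,0,0,0,0.26,-1],[0,0,0,0,0,0.28,-1],[0,0,0,0,0,0.285,-1],[0,0,0,0,0,0.285,-1],[0,0,0,0,0,0.285,-1],[0,0,0,0,0,0.285,-1]]]'

```text
time: 13.2
position: [0.5575, 0.2481, 0.1026]
orientation: [180.0, -0.1, 46.8]
force: [0.3, 1.0, 5.7]
grip_width: 0.0431
```

Request:
move_arm --plan '[[[0,0,0,0,0,0,-1],[0,0,0,0,0,0,-1],[0,0,0,0,0,0,-1],[0,0,0,0,0,0,-1],[0,0,0,0,0,0,-1],[0,0,0,0,0,0,-1],[0,0,0,0,0,0,-1],[0,0,0,0,0,0,-1],[0,0,0,0,0,0,-1],[0,0,0,0,0,0,-1]]]'

```text
time: 14.2
position: [0.5575, 0.2482, 0.1026]
orientation: [180.0, -0.1, 46.8]
force: [1.1, 1.9, 5.3]
grip_width: 0.0428
```

```bash
python3 - <<'E'
from workcell import *
from h import *
import cv2
plan([.556,.2472,.1],46,0)
s=snapshot("side");cv2.imwrite("pics/s6.png",cv2.resize(s["img"][80:240,180:360,::-1],None,fx=3.5,fy=3.5))
s=snapshot("wrist");cv2.imwrite("pics/w6.png",s["img"][:,:,::-1])
E
```

```text
pos [0.5575 0.2482 0.1026] ori [ 1.7998e+02 -1.3000e-01  4.6770e+01] F [1.1 1.9 5.3] q7 -79.4 w 0.0428 t 14.2
PLAN [np.float64(-0.0034), np.float64(-0.0009), np.float64(0.0053)] [np.float64(0.0001), np.float64(-0.0007), np.float64(0.0043)] rows 0.0636376166773829 0.091419393342244
```

View pics/s6.png

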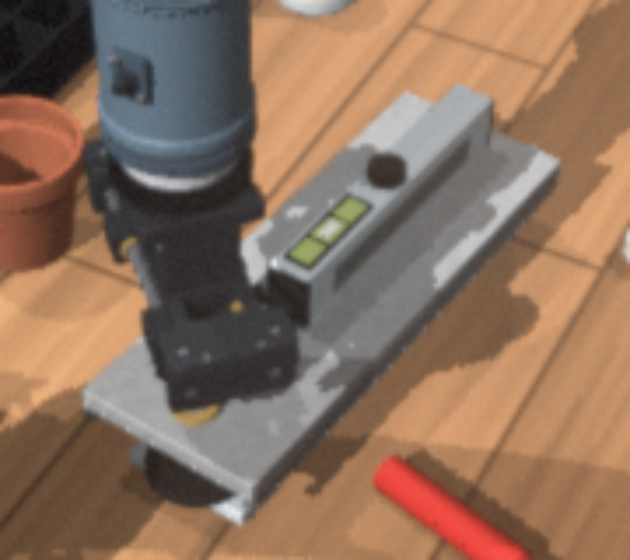

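View pics/w6.png

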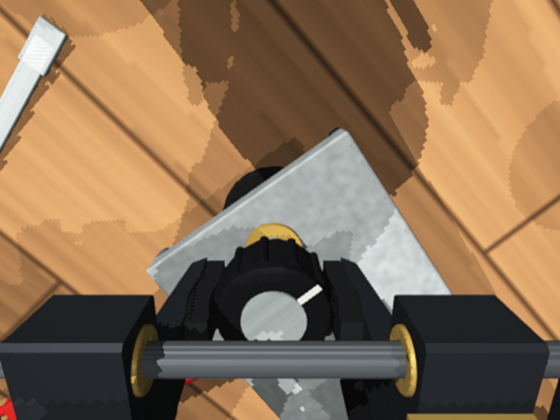

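Request:
move_arm --plan '[[[0,0,0,0,0,0,0.4],[0,0,0,0,0,0,0.4],[0,0,0,0,0,0,0.4],[0,0,0,0,0,0,0.4],[0,0,0,0,0,0,0.4],[0,0,-0.05,0,0,0,0.4],[0,0,-0.12,0,0,0,0.4],[0,0,-0.19,0,0,0,0.4],[0,0,-0.22,0,0,0,0.4],[0,0,-0.22,0,0,0,0.4],[0,0,-0.22,0,0,0,0.4]]]'

```text
time: 15.4
position: [0.5561, 0.2469, 0.2104]
orientation: [-180.0, 0.1, 46.8]
force: [-0.0, 0.2, 0.2]
grip_width: 0.0616
```

```bash
python3 - <<'E'
from h import *
plan([.5265,.03,.21],82.3,0)
E
```

```text
pos [0.5561 0.2469 0.2104] ori [-1.7997e+02  9.0000e-02  4.6760e+01] F [-0.   0.2  0.2] q7 -77.5 w 0.0616 t 15.4
PLAN [np.float64(-0.3566), np.float64(0.254), np.float64(0.0013)] [np.float64(-0.0003), np.float64(0.0004), np.float64(-0.1974)] rows 4.377889432307136 4.136931781249412
```

Request:
move_arm --plan '[[[-0.05,0.035,0,0,0,-0.03,-1],[-0.11,0.08,0,0,0,-0.07,-1],[-0.17,0.12,0,0,0,-0.11,-1],[-0.23,0.165,0,0,0,-0.15,-1],[-0.29,0.21,0,0,0,-0.18,-1],[-0.34,0.24,0,0,0,-0.197,-1],[-0.357,0.254,0,0,0,-0.197,-1],[-0.357,0.254,0,0,0,-0.197,-1],[-0.357,0.254,0,0,0,-0.197,-1],[-0.357,0.254,0,0,0,-0.197,-1],[-0.357,0.254,0,0,0,-0.197,-1]]]' --grip_force 20

```text
time: 16.5
position: [0.527, 0.032, 0.2115]
orientation: [-180.0, -0.0, 82.3]
force: [-0.2, 0.1, -0.1]
grip_width: 0.0005
```

```bash
python3 - <<'E'
from workcell import *
from h import *
import cv2
o=observe();s=snapshot("wrist");cv2.imwrite("pics/w7.png",s["img"][:,:,::-1]); pickle.dump((o,s),open("w7.pkl","wb"))
cv2.imwrite("pics/w7c.png",cv2.resize(s["img"][40:240,210:330,::-1],None,fx=3,fy=3,interpolation=cv2.INTER_CUBIC))
E
```

```text
(no output)
```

View pics/w7.png

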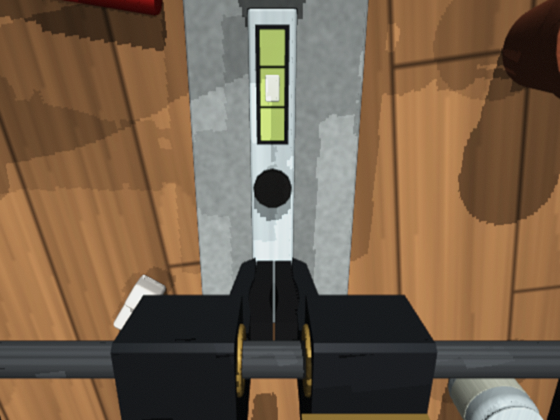

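View pics/w7c.png

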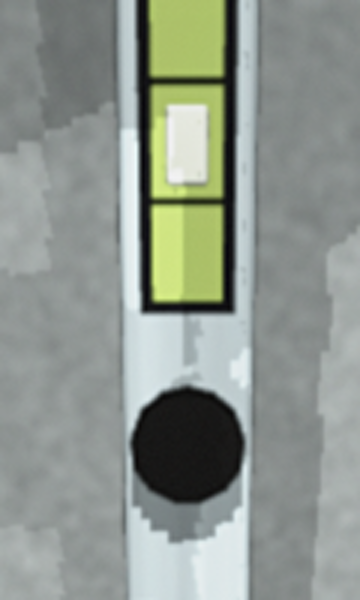

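```bash
python3 - <<'E'
from h import *
o,s=pickle.load(open("w7.pkl","rb"))
k=wray(o,s,(272.3,188),.122); print(k, wray(o,s,(272.3,86.5),.112))
plan([k[0],k[1],.13],82.3)
E
```

```text
[0.52838167 0.04935177 0.122     ] [0.53692219 0.11223727 0.112     ]
pos [0.527  0.0317 0.2116] ori [-1.7999e+02 -3.0000e-02  8.2330e+01] F [-0.   0.2 -0.9] q7 -23.8 w 0.0004 t 16.55
PLAN [np.float64(0.0353), np.float64(-0.002), np.float64(0.1632)] [np.float64(-0.0), np.float64(-0.0001), np.float64(0.0002)] rows 1.6697385792590325 0.004783404306401948
```

Request:
move_arm --plan '[[[0.036,-0.002,0.04,0,0,0,-1],[0.036,-0.002,0.08,0,0,0,-1],[0.036,-0.002,0.12,0,0,0,-1],[0.036,-0.002,0.15,0,0,0,-1],[0.036,-0.002,0.16,0,0,0,-1],[0.036,-0.002,0.163,0,0,0,-1],[0.036,-0.002,0.163,0,0,0,-1]]]'

```text
time: 17.25
position: [0.5288, 0.0485, 0.1306]
orientation: [180.0, -0.0, 82.2]
force: [0.0, 0.3, 2.0]
grip_width: 0.0005
```

Request:
move_arm --plan '[[[0,0,0.004,0,0,0,-1],[0,0,0.008,0,0,0,-1],[0,0,0.012,0,0,0,-1],[0,0,0.016,0,0,0,-1],[0,0,0.016,0,0,0,-1],[0,0,0.016,0,0,0,-1]]]'

```text
time: 17.85
position: [0.5284, 0.0482, 0.1221]
orientation: [-180.0, 0.0, 82.2]
force: [-0.5, -0.1, -0.2]
grip_width: 0.0003
```

Request:
move_arm --plan '[[[0,0,0.002,0,0,0,-1],[0,0,0.004,0,0,0,-1],[0,0,0.006,0,0,0,-1],[0,0,0.008,0,0,0,-1],[0,0,0.008,0,0,0,-1],[0,0,0.008,0,0,0,-1]]]'

```text
time: 18.45
position: [0.5284, 0.0482, 0.1186]
orientation: [180.0, 0.0, 82.2]
force: [-1.8, -0.0, 7.7]
grip_width: 0.0007
```

Request:
move_arm --plan '[[[0,0,0.001,0,0,0,-1],[0,0,0.003,0,0,0,-1],[0,0,0.003,0,0,0,-1],[0,0,0.003,0,0,0,-1],[0,0,0.003,0,0,0,-1],[0,0,0.003,0,0,0,-1],[0,0,0.003,0,0,0,-1],[0,0,0.003,0,0,0,-1],[0,0,0.003,0,0,0,-1],[0,0,0.003,0,0,0,-1],[0,0,0.003,0,0,0,-1],[0,0,0.003,0,0,0,-1]]]'

```text
time: 19.65
position: [0.5285, 0.0482, 0.1173]
orientation: [180.0, 0.0, 82.2]
force: [-3.3, -1.2, 9.9]
grip_width: 0.0006
```

```bash
python3 - <<'E'
from workcell import *
from h import *
import cv2
o=observe(); print(o["force"],o["position"])
s=snapshot("wrist");cv2.imwrite("pics/w8.png",s["img"][:,:,::-1])
s=snapshot("side");cv2.imwrite("pics/s8.png",cv2.resize(s["img"][80:240,180:360,::-1],None,fx=3.5,fy=3.5))
print(observe()["force"])
E
```

```text
[-3.26908178 -1.20127371  9.86232708] [0.52849052 0.04820479 0.11733941]
[-3.13030647  0.21893657 10.55923066]
```

View pics/w8.png

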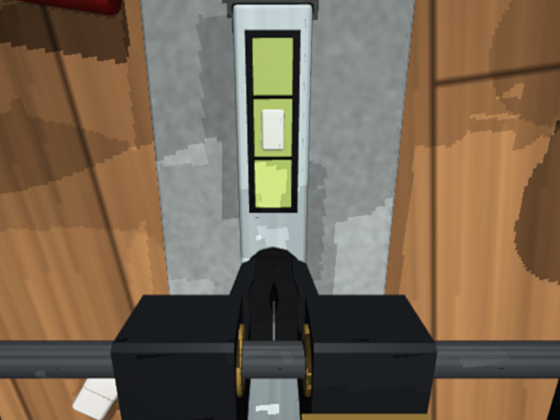

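View pics/s8.png

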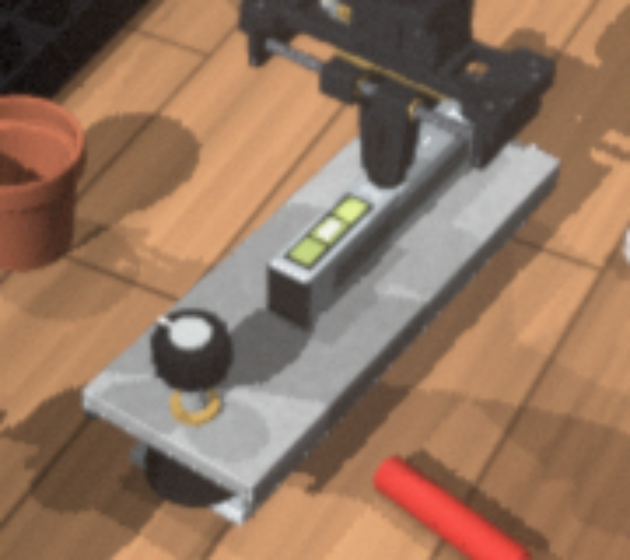

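The pictures show the bubble (row ~130) centred between the lines (rows 97 and 158), with the fingers on the thumb rest pushing at about 10 N. Handing in.

```bash
python3 -c "
from workcell import *
print(hand_in()); print(observe()['force'],observe()['time'])"
```

```text
the job is handed in; nothing more can be done
None
the job is handed in; nothing more can be done
```

The job is handed in. The spirit level stands on the shelf at the spot, the shelf is levelled, and the closed fingertips are still pressing on the thumb rest. `hand_in()` gives no verdict, so this rests on my last checks at about 19.7 s, well under the 72 s limit.

- **Placing:** the level was set down about 2 mm from the spot and along the shelf. Peak push while setting it down was about 18 N at the wrist, under the 90 N limit.
- **Levelling:** I turned the knob about 123° clockwise, as worked out from the bubble's first reading of about −17 mm. With the level standing free, the bubble then rested about 0.7 mm from the vial's centre (4 mm allowed).
- **Pressing:** the downward push is about 10 N (readings of 9.9 and 10.6 N), with a side force of about 3 N. The bubble still showed within about 1 mm of centre.
- **Other things:** I touched none of them and saw none moved, but I didn't measure their positions at the end.

**Disagreement:** my first fit of the shelf's tilt from the camera pictures gave 42 mrad, above the stated range of 19 to 38. The bubble gave about 35 mrad, and I used that.

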